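Sort the strays into the riser's trays and close it

ROBOT

A 6-joint arm with a two-finger parallel gripper is mounted at the origin on a cart in front of the work surface, level with it; the furniture and walls round the work are solid. World frame = base frame: x ahead of the robot, y to its left, z up, the work surface at z = 0. Lengths are in m, angles in rad, forces in N, time in s.
With the tool pointing down it reaches from about 0.3 to 0.775 m from the base axis. Payload 14.6 kg.
Tool frame: the origin (TCP) lies on the centre line of the jaws, within the pads' length; the fingertips stand ctrl.tcp_to_tips ahead of it and the grasp point (between the pads) lies 2 mm behind it (ctrl.tcp_to_tips is the distance from the TCP to the fingertips, in m); z points along the fingers, y is the line along which they close (so a half turn about z gives the same grasp; the last joint's range is limited). The gripper opens to 94 mm and grips with 3 to 60 N. Pads are 16 mm wide; open, the fingers measure 119 mm over their backs; the gripper's body (75 mm by 177 mm) begins 78 mm behind the grasp point.
Start: joints at [-1.362, 0.3, 1.521, -0, 1.321, -0.067], TCP at [0.15, -0.529, 0.193] pointing down, gripper open.
Joint ranges: [-3.03, 3.03], [-0.79, 2.21], [0.23, 2.52], [-1.04, 4.18], [0, 3.07], [-2.55, 2.55]. Speed limits (rad/s): [2.22, 2.22, 2.57, 3.14, 3.14, 3.14].

INTERFACE

Orientations are given as [roll, pitch, yaw] about the fixed x, y, z axes, in that order (R = Rz(yaw) Ry(pitch) Rx(roll)).
In Python, from station import telemetry, viewer, hand_in, ctrl gives the robot as it stands.
- The arm moves only by the tool step_arm, never from a script. Its argument "plan" is a list of rows, each an object of numbers: "dx", "dy", "dz": the shift along the tool's x, y, z scaled (see below); "rx", "ry", "rz": the turn, a rotation vector about the tool's x, y, z scaled (see below); "claw": the closure, from 0 (fully open) to 1 (shut). In form: [{"dx": .., "dy": .., "dz": .., "rx": .., "ry": .., "rz": .., "claw": ..}, ...]. A call has 1 to 10 rows; each row shifts and turns the commanded pose from where the row before left it, along the tool's axes as they then stand; what a row does not reach is not made up. The controller multiplies each number of a shift by 0.1 m and each number of a turn by 90 degrees. A row lasts 1/10 s, in which the tool goes at most 50 mm and 8.59 degrees, less where a joint would pass 70% of its speed; a pose out of reach is approached as far as the arm can. A call with a number of a shift or a turn outside -1 to 1 is refused whole. A call with a gripper value outside its range is refused whole. The fingers move at their own pace and stop on an object; "grip_force" is the grip in N (left out, the last holds). Time passes only in rows, so rows that do not move let the fingers close. It gives the time, the measured TCP pose, the force, the opening and the grip force at its end, in the units of the state.
- telemetry.get_obs(): the state, without advancing time (a new reading comes with each control period).
- viewer.camera(name): name is "side" or "top"; returns a dict with "img" (400x640x3 uint8, red, green, blue), "z_map" (400x640 float32, m along the optical axis (not along the pixel's ray), 0 where there is no reading), "fx", "fy", "cx", "cy" (pixels), "R" (3x3) and "t" (3): a world point X has camera coordinates R X + t. Camera axes: x right, y down, z forward; pixel columns grow to the right and rows downward; lengths in m; the calibration is good to about 2 mm. A picture is of the moment at which its call begins.
- hand_in(): hands the job in; it is judged then, once.
Trained networks look in a picture, given as the dict that the camera call returned (one of the last four; its "shot" number tells which), for a name from the list of things; names that differ only in an ending like _2 or _b are one class to them, and where a whole thing is asked for, a point or a joint stands for the part that bears it (a point fixed in the world has none). Each returns a list of dicts, best first, with "score" (0 to 1); they miss things now and then, are a little off and sometimes report something else, mostly with a low value. They report only what shows in the picture. A call takes as long as a camera call. They do not tell look-alikes from the thing itself.
- viewer.recognise(target, picture): "rect" ([left, top, right, bottom] in pixels, round what is visible of it).
The state is a dict: "time_s": time; "qpos": joint angles; "joint_vel": joint speeds; "tau": joint torques, N m; "ee_pos": TCP position; "eef_rot": TCP orientation; "force": force on the tool from outside, world axes, zero at the start; "moment": the same for the moment, N m; "grip_width": finger opening in m; "grip_force": force on a finger pad.
Only numpy, scipy, OpenCV 4.12 (cv2) and the standard library are available. Lean on these libraries where they do the work, as an engineer would, in place of code of your own. Each camera call takes 0.05 s, during which the arm holds its last target. There are 200 camera calls.

TASK

A tape roll and an eraser were left on top of the desk riser, and each belongs in the tray that already holds one of its kind: look which tray that is today, then slide each one off the end of the riser's top so that it drops into its tray, without lifting it. Once a tray has its stray, push it fully home, until both are closed with their contents inside. Leave the lidded pot on top and the glue stick and sticky pad behind the riser where they stand.

Things in the scene. Friction and masses are not known exactly. Their poses are not given: they have to be found in the camera images.
- riser: the wooden desk riser, fixed to the desk. Its top board measures 230 mm along its own x (away from the robot) and 300 mm along its own y (to the left), 12 mm thick, upper face 72 mm above the desk, underside 60 mm; no rim. Origin on the desk under the middle of the top. A back panel closes it at +x; the two ends at y = +150 mm (left) and y = -150 mm (right) are open for the trays.
- left_tray (a joint): left tray of the riser, open-topped plywood box with a grey lining, 196 x 155 mm outside and 38 mm high, walls and floor 4 mm, sliding out of the riser's left (+y) end. 0 = fully home (it then still stands out 15 mm beyond the top's end), grows to 0.135 m as it slides out; starts 0.115 to 0.132 out. It slides against about 1.2 N of friction and stays where it is left.
- right_tray (a joint): right tray of the riser, open-topped plywood box with a grey lining, 196 x 155 mm outside and 38 mm high, walls and floor 4 mm, sliding out of the riser's right (-y) end. 0 = fully home (it then still stands out 15 mm beyond the top's end), grows to 0.135 m as it slides out; starts 0.115 to 0.132 out. It slides against about 1.2 N of friction and stays where it is left.
- left_tray_in (a point): centre of the left tray's inner floor, 6 mm above the desk; axes as the riser's
- right_tray_in (a point): centre of the right tray's inner floor, 6 mm above the desk; axes as the riser's
- left_tray_front (a point): middle of the outer face of the left tray's end wall, half-way up (21 mm above the desk); the face looks along the riser's +y, and pushing it along the riser's -y closes the tray
- right_tray_front (a point): middle of the outer face of the right tray's end wall, half-way up (21 mm above the desk); the face looks along the riser's -y, and pushing it along the riser's +y closes the tray
- stray_roll_center (a point): centre of the loose tape roll lying flat on the riser's top: ring 50 mm across, 15 mm high, with an open hole, 12 to 23 g
- stray_eraser_center (a point): centre of the loose eraser lying on the riser's top: block 19 (own x) x 42 (own y) x 12 mm, 14 to 27 g
- kept_roll_center (a point): centre of the tape roll that already lies in one of the two trays, left or right: ring 50 mm across, 18 mm high
- kept_eraser_center (a point): centre of the eraser that already lies in the other tray: block 19 x 42 x 12 mm
- pot: small lidded grey pot, 48 mm across, 42 mm high, standing near the back of the riser's top; origin at the centre of its underside. Stays.
- glue: glue stick standing on the desk behind the riser, 26 mm across, 97 mm high; origin at the centre of its underside. Stays.
- pad: pad of sticky notes, 70 x 70 x 12 mm, on the desk behind the riser; origin at the centre of its underside. Stays.
Not all that is in view belongs to the job. What is shaped like the part that bears stray_eraser_center but purple is not meant. Leave any yellow look-alike of the part that bears kept_roll_center alone.

How it is judged:
By the outcome, as a careful person would: the job done as asked, in the order asked, and still so for the second after the job is handed in, with the robot touching nothing.
It also fails if it takes over 61 s, if anything falls off the work surface, if the arm or the gripper's body presses on something with over 40 N, if the wrist force passes 120 N, or if a joint passes its speed limit or range.

## Working session

There is one attempt and no reset: what is moved stays moved. The work goes in short steps, Python scripts to look and compute and a tool call to move; the robot and the scene stay as the last step left them, time stands still between calls to the robot, and variables do not carry over. Pictures are saved under pics/ and viewed, at most 10 in all, crops included, and the job is handed in when it is done.

Besides the shell and the picture viewer there is one more tool, called after "Emit:" as name([rows], argument=value, ...), one row to a line, values as JSON. step_arm: Moves the arm, as the interface text tells. Shifts and turns lie within -1 to 1; 1 stands for 0.1 m of shift or 90 degrees of turn. Its arguments: {"type":"object","properties":{"plan":{"type":"array"},"grip_force":{"type":"number"}},"required":["plan"]}

```bash
mkdir -p pics; cat > h.py <<'E'
import numpy as np, cv2
from station import telemetry, viewer, hand_in, ctrl
def cloud(c):
    z=c["z_map"]; v,u=np.mgrid[:z.shape[0],:z.shape[1]]
    P=np.stack([(u-c["cx"])/c["fx"]*z,(v-c["cy"])/c["fy"]*z,z],-1)
    W=(P-c["t"])@c["R"]; W[z==0]=np.nan
    return W
def save(c,n,box=None,s=1):
    im=c["img"]
    if box: im=im[box[1]:box[3],box[0]:box[2]]
    cv2.imwrite("pics/"+n,cv2.resize(im[:,:,::-1],None,fx=s,fy=s,interpolation=cv2.INTER_CUBIC))
E
python3 - <<'E'
from h import *
print(ctrl.tcp_to_tips, telemetry.get_obs())
a=viewer.camera("top");b=viewer.camera("side")
save(a,"top0.png",s=1.25);save(b,"side0.png",s=1.25)
for n,c in(("top",a),("side",b)):
    W=cloud(c)
    print(n,"cam at",-np.array(c["R"]).T@c["t"])
    for t in ["riser","left_tray","right_tray","stray_roll_center","stray_eraser_center","kept_roll_center","kept_eraser_center","pot","glue","pad"]:
        for d in viewer.recognise(t,c)[:4]:
            l,tp,r,bt=[int(round(x)) for x in d["rect"]]
            u,v=(l+r)//2,(tp+bt)//2
            w=W[max(v-2,0):v+3,max(u-2,0):u+3].reshape(-1,3)
            print(n,t,round(d["score"],2),[l,tp,r,bt],np.round(np.nanmedian(w,0),3))
E
```

```text
0.017 {'time_s': 0.0, 'qpos': array([-1.36161589e+00,  3.00496793e-01,  1.52157392e+00, -2.98356476e-05,
        1.32066960e+00, -6.66042158e-02]), 'joint_vel': array([ 0.00097924,  0.00119051,  0.00026108, -0.00038331,  0.00120301,
       -0.00175408]), 'tau': array([ 1.31868161e-03, -5.31810594e+01, -3.52733767e+01,  7.09147705e-02,
        2.44433549e-02, -5.65753635e-05]), 'ee_pos': array([ 0.1496976 , -0.52895841,  0.19257526]), 'eef_rot': array([-3.14044561e+00, -4.75481790e-05,  2.75792022e-01]), 'force': array([-0.11836106,  0.08936075, -0.53058554]), 'moment': array([ 0.00859694,  0.01061902, -0.00702249]), 'grip_force': 0.0, 'grip_width': 0.09457382506039944}
top cam at [0.41527577 0.0966912  1.25028232]
top riser 0.78 [225, 147, 454, 253] [0.512 0.032 0.071]
top left_tray 0.74 [226, 170, 289, 248] [0.496 0.251 0.024]
top right_tray 0.64 [393, 145, 450, 221] [ 0.56  -0.198  0.006]
top stray_roll_center 0.43 [315, 213, 333, 235] [0.451 0.072 0.072]
top stray_eraser_center 0.47 [392, 120, 411, 129] [ 0.725 -0.149  0.012]
top stray_eraser_center 0.45 [358, 181, 366, 198] [ 0.5
[... 841 characters left out ...]
er 0.64 [237, 288, 244, 294] [ 0.341 -0.154  0.011]
side stray_eraser_center 0.63 [312, 216, 331, 231] [ 0.528 -0.038  0.083]
side stray_eraser_center 0.48 [402, 270, 422, 288] [ 0.715 -0.162  0.01 ]
side kept_roll_center 0.67 [265, 145, 281, 159] [0.431 0.399 0.012]
side kept_roll_center 0.5 [285, 167, 303, 176] [0.49  0.284 0.011]
side kept_eraser_center 0.6 [350, 296, 361, 308] [ 0.574 -0.215  0.016]
side kept_eraser_center 0.56 [260, 156, 327, 183] [0.487 0.286 0.018]
side pot 0.66 [332, 177, 352, 198] [0.594 0.064 0.105]
side pot 0.52 [259, 153, 327, 180] [0.489 0.312 0.016]
side glue 0.69 [365, 174, 380, 208] [0.682 0.096 0.06 ]
side pad 0.79 [378, 231, 417, 257] [ 0.713 -0.053  0.009]
```

View pics/top0.png

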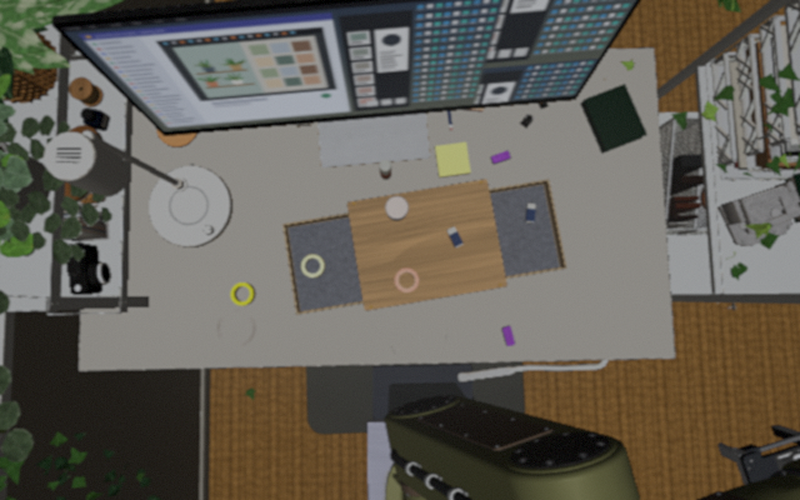

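```bash
python3 - <<'E'
from h import *
a=viewer.camera("top");b=viewer.camera("side")
save(a,"crop.png",(180,100,470,270),2.7)
pts=[]
for c in(a,b):
    W=cloud(c).reshape(-1,3); C=c["img"].reshape(-1,3)
    k=np.isfinite(W[:,0])&(W[:,0]>.35)&(W[:,0]<.7)&(abs(W[:,1])<.45); W=W[k];C=C[k]; pts.append(W)
    m=(W[:,2]>.067)&(W[:,2]<.077)&(W[:,1]>-.2)&(W[:,1]<.25)
    r=cv2.minAreaRect((W[m][:,:2]*1000).astype(np.float32)); print("top",r, np.round(cv2.boxPoints(r)))
    m=(W[:,2]>.079)&(W[:,2]<.092)&(W[:,1]>-.2)&(W[:,1]<.25)&(W[:,0]<.58)
    for lo,hi,n in((.0,.2,"roll"),(-.2,.0,"eraser")):
        q=W[m&(W[:,1]>lo)&(W[:,1]<hi)]
        print(n,len(q),cv2.minAreaRect((q[:,:2]*1000).astype(np.float32)),q[:,2].mean())
    m=(W[:,2]>.033)&(W[:,2]<.045)&((W[:,1]>.2)|(W[:,1]<-.1))
    for s in(1,-1):
        q=W[m&(s*W[:,1]>.1)]; print("rim",s,cv2.minAreaRect((q[:,:2]*1000).astype(np.float32)))
E
```

```text
top ((554.1814575195312, 31.955291748046875), (287.57403564453125, 299.5433654785156), 8.546370506286621) [[ 390.  159.]
 [ 434. -138.]
 [ 719.  -95.]
 [ 674.  201.]]
roll 180 ((504.2225646972656, 76.00390625), (152.1344757080078, 101.03829193115234), 34.49506378173828) 0.08641184238263562
eraser 111 ((486.2192077636719, -45.979248046875), (176.3607177734375, 65.99041748046875), 39.241519927978516) 0.0834274095788193
rim 1 ((490.907958984375, 252.91500854492188), (196.12728881835938, 133.69345092773438), 8.290345191955566)
rim -1 ((558.0716552734375, -192.16030883789062), (196.3979034423828, 132.7480926513672), 8.847639083862305)
top ((556.0062866210938, 29.76824951171875), (296.93975830078125, 303.1960144042969), 8.403755187988281) [[ 387.  158.]
 [ 431. -142.]
 [ 725.  -99.]
 [ 681.  201.]]
roll 202 ((501.47119140625, 64.25802612304688), (50.14514923095703, 152.6273651123047), 85.66449737548828) 0.08460957148126806
eraser 109 ((535.1585083007812, -34.193687438964844), (40.334415435791016, 20.274782180786133), 28.581134796142578) 0.08204174016244337
rim 1 ((485.66436767578125, 269.08123779296875), (197.7459259033203, 103.18029022216797), 7.057656764984131)
rim -1 ((549.8623657226562, -184.0592041015625), (220.11843872070312, 157.288330078125), 8.207757949829102)
```

View pics/crop.png

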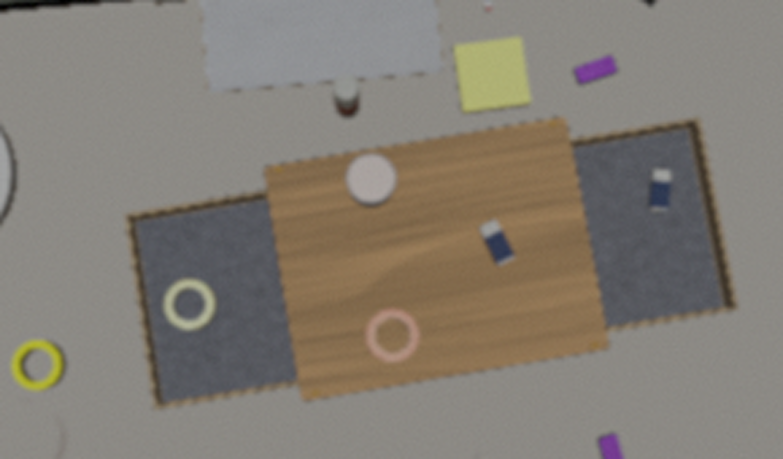

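The left tray holds the pale roll (crop 189,304) and the right tray holds a blue eraser (660,190). The strays are the pink ring (392,335), which goes left, and the blue/white eraser (497,241), which goes right. The yellow ring (37,365) and the purple blocks (596,69) and (610,447) are decoys and stay put. I'll refine the positions in the riser frame while rotating the tool.

Emit:
step_arm([
  {"dz":-0.05,"rz":-0.0918,"claw":0.7},
  {"rz":-0.0918,"claw":0.7},
  {"rz":-0.0918,"claw":0.7},
  {"rz":-0.0918,"claw":0.7},
  {"rz":-0.0918,"claw":0.7},
  {"rz":-0.0918,"claw":0.7},
  {"rz":-0.0918,"claw":0.7},
  {"rz":-0.0918,"claw":0.7},
  {"rz":-0.0918,"claw":0.7},
  {"rz":-0.0918,"claw":0.7},
])

```text
$.plan[0]: bad value
```

```bash
cat >> h.py <<'E'
TH=np.radians(8.4); EX=np.array([np.cos(TH),np.sin(TH)]); EY=np.array([-np.sin(TH),np.cos(TH)])
O=np.array([.525,.027])
def rf(p): d=np.asarray(p)[...,:2]-O; return np.stack([d@EX,d@EY],-1)
def scan(c):
    W=cloud(c).reshape(-1,3); C=c["img"].reshape(-1,3).astype(int); k=np.isfinite(W[:,0]); W=W[k];C=C[k]
    Q=np.c_[rf(W),W[:,2]]; return Q,C
def tcp():
    o=telemetry.get_obs(); print("t",o["time_s"],"tcp rf",rf(o["ee_pos"]).round(4),o["ee_pos"][2].round(4),"yaw",np.degrees(o["eef_rot"]).round(2),"F",np.round(o["force"],1),"w",round(o["grip_width"],4))
E
python3 - <<'E'
from h import *
tcp()
for n in("top","side"):
    Q,C=scan(viewer.camera(n))
    m=(abs(Q[:,2]-.072)<.005)&(abs(Q[:,0])<.125)&(abs(Q[:,1])<.165)
    q=Q[m]; A=q[abs(q[:,0])<.09]; 
    lo=[A[(A[:,0]>a)&(A[:,0]<a+.02)][:,1] for a in np.arange(-.09,.08,.02)]
    print(n,"ends y'",[ (round(l.min(),3),round(l.max(),3)) for l in lo[::3]], "z",q[:,2].mean().round(4))
    B=[q[(q[:,1]>a)&(q[:,1]<a+.02)][:,0] for a in np.arange(-.13,.12,.03)]
    print(" x'",[(round(l.min(),3),round(l.max(),3)) for l in B])
    for nm,x,y in(("roll",-.066,.055),("eraser",0,-.062),("pot",.078,.05)):
        d=np.hypot(Q[:,0]-x,Q[:,1]-y)<.04
        q=Q[d&(Q[:,2]>.078)]; r=cv2.minAreaRect((q[:,:2]*1000).astype(np.float32)); print(nm,len(q),np.round(r[0],1),np.round(r[1],1),round(r[2],1),q[:,2].max().round(3))
    for s in(1,-1):
        q=Q[(abs(Q[:,0])<.12)&(s*Q[:,1]>.2)&(s*Q[:,1]<.33)&(Q[:,2]>.034)&(Q[:,2]<.048)]; print("tray",s,np.percentile(s*q[:,1],[50,90,98]).round(4),q[:,0].min().round(3),q[:,0].max().round(3))
        q=Q[(abs(Q[:,0])<.08)&(s*Q[:,1]>.17)&(s*Q[:,1]<.26)&(Q[:,2]>.013)&(Q[:,2]<.032)]; print(" kept",q.mean(0).round(3),len(q))
E
```

```text
t 1.2 tcp rf [-0.4525 -0.4954] 0.1932 yaw [180.    0.   15.8] F [-0.1 -1.   0. ] w 0.0942
top ends y' [(np.float64(-0.149), np.float64(0.15)), (np.float64(-0.149), np.float64(0.15)), (np.float64(-0.149), np.float64(0.15))] z 0.0718
 x' [(np.float64(-0.113), np.float64(0.115)), (np.float64(-0.114), np.float64(0.115)), (np.float64(-0.114), np.float64(0.115)), (np.float64(-0.114), np.float64(0.115)), (np.float64(-0.114), np.float64(0.115)), (np.float64(-0.113), np.float64(0.115)), (np.float64(-0.114), np.float64(0.115)), (np.float64(-0.114), np.float64(0.116)), (np.float64(-0.114), np.float64(0.115))]
roll 174 [-69.6  56. ] [48.  56.3] 55.8 0.093
eraser 114 [  6.5 -65.1] [40.7 31.4] 16.9 0.088
pot 285 [79.2 51.7] [46.9 49.7] 33.8 0.12
tray 1 [0.291  0.2943 0.2952] -0.099 0.097
 kept [-0.001  0.239  0.023] 124
tray -1 [0.2831 0.2863 0.2877] -0.097 0.099
 kept [ 0.034 -0.237  0.017] 102
side ends y' [(np.float64(-0.154), np.float64(0.148)), (np.float64(-0.154), np.float64(0.147)), (np.float64(-0.152), np.float64(0.146))] z 0.0709
 x' [(np.float64(-0.117), np.float64(0.111)), (np.float64(-0.117), np.float64(0.112)), (np.float64(-0.117), np.float64(0.111)), (np.float64(-0.117), np.float64(0.111)), (np.float64(-0.117), np.float64(0.112)), (np.float64(-0.117), np.float64(0.111)), (np.float64(-0.117), np.float64(0.11)), (np.float64(-0.117), np.float64(0.069)), (np.float64(-0.117), np.float64(0.11))]
roll 192 [-69.2  52.3] [52.4 47.1] 78.0 0.088
eraser 117 [  0.8 -62.1] [43.5 19.9] 19.3 0.085
pot 342 [76.9 46. ] [45.5 45.8] 77.5 0.115
tray 1 [0.2887 0.2917 0.2941] -0.102 0.095
 kept [-0.005  0.237  0.021] 101
tray -1 [0.287  0.2893 0.2898] -0.101 0.094
 kept [ 0.019 -0.239  0.016] 51
```

Emit:
step_arm([
  {"dx":0,"dy":0,"dz":0,"rx":0,"ry":0,"rz":-0.0918,"claw":0.64},
  {"dx":0,"dy":0,"dz":0,"rx":0,"ry":0,"rz":-0.0918,"claw":0.64},
  {"dx":0,"dy":0,"dz":0,"rx":0,"ry":0,"rz":-0.0918,"claw":0.64},
  {"dx":0,"dy":0,"dz":0,"rx":0,"ry":0,"rz":-0.0918,"claw":0.64},
  {"dx":0,"dy":0,"dz":0,"rx":0,"ry":0,"rz":-0.0918,"claw":0.64},
  {"dx":0,"dy":0,"dz":0,"rx":0,"ry":0,"rz":-0.0918,"claw":0.64},
  {"dx":0,"dy":0,"dz":0,"rx":0,"ry":0,"rz":-0.0918,"claw":0.64},
  {"dx":0,"dy":0,"dz":0,"rx":0,"ry":0,"rz":-0.0918,"claw":0.64},
  {"dx":0,"dy":0,"dz":0,"rx":0,"ry":0,"rz":-0.0918,"claw":0.64},
  {"dx":0,"dy":0,"dz":0,"rx":0,"ry":0,"rz":-0.0918,"claw":0.64},
])

```text
time_s: 2.3
ee_pos: [0.1498, -0.5292, 0.1931]
eef_rot: [3.142, -0.0, 1.724]
force: [-0.2, 0.1, 0.3]
grip_width: 0.0339
grip_force: 0.0
```

```bash
python3 -c "
from h import *
tcp()"
```

```text
t 2.3 tcp rf [-0.4525 -0.4954] 0.1931 yaw [180.    -0.    98.76] F [-0.2  0.1  0.3] w 0.0339
```

Emit:
step_arm([
  {"dx":0,"dy":0,"dz":0,"rx":0,"ry":0,"rz":0.004,"claw":0.64},
  {"dx":0.28,"dy":0.21,"dz":0,"rx":0,"ry":0,"rz":0,"claw":0.64},
  {"dx":0.28,"dy":0.21,"dz":0,"rx":0,"ry":0,"rz":0,"claw":0.64},
  {"dx":0.28,"dy":0.21,"dz":0,"rx":0,"ry":0,"rz":0,"claw":0.64},
  {"dx":0.28,"dy":0.21,"dz":0,"rx":0,"ry":0,"rz":0,"claw":0.64},
  {"dx":0.28,"dy":0.21,"dz":0,"rx":0,"ry":0,"rz":0,"claw":0.64},
  {"dx":0.28,"dy":0.21,"dz":0,"rx":0,"ry":0,"rz":0,"claw":0.64},
  {"dx":0.28,"dy":0.21,"dz":0,"rx":0,"ry":0,"rz":0,"claw":0.64},
  {"dx":0.28,"dy":0.21,"dz":0,"rx":0,"ry":0,"rz":0,"claw":0.64},
  {"dx":0.28,"dy":0.21,"dz":0,"rx":0,"ry":0,"rz":0,"claw":0.64},
])

```text
time_s: 3.3
ee_pos: [0.302, -0.2519, 0.1933]
eef_rot: [3.141, 0.0, 1.706]
force: [0.3, -1.4, -0.3]
grip_width: 0.0339
grip_force: 0.0
```

Emit:
step_arm([
  {"dx":0.28,"dy":0.21,"dz":0,"rx":0,"ry":0,"rz":0,"claw":0.64},
  {"dx":0.28,"dy":0.21,"dz":0,"rx":0,"ry":0,"rz":0,"claw":0.64},
  {"dx":0.28,"dy":0.21,"dz":0,"rx":0,"ry":0,"rz":0,"claw":0.64},
  {"dx":0.28,"dy":0.21,"dz":0,"rx":0,"ry":0,"rz":0,"claw":0.64},
  {"dx":0.28,"dy":0.21,"dz":0,"rx":0,"ry":0,"rz":0,"claw":0.64},
  {"dx":0.28,"dy":0.21,"dz":0,"rx":0,"ry":0,"rz":0,"claw":0.64},
  {"dx":0.28,"dy":0.21,"dz":0,"rx":0,"ry":0,"rz":0,"claw":0.64},
  {"dx":0.28,"dy":0.21,"dz":0,"rx":0,"ry":0,"rz":0,"claw":0.64},
  {"dx":0.28,"dy":0.21,"dz":0,"rx":0,"ry":0,"rz":0,"claw":0.64},
  {"dx":0,"dy":0,"dz":0,"rx":0,"ry":0,"rz":0,"claw":0.64},
])

```text
time_s: 4.3
ee_pos: [0.4543, 0.0254, 0.193]
eef_rot: [3.142, -0.0, 1.709]
force: [0.1, 0.0, -0.5]
grip_width: 0.034
grip_force: 0.0
```

```bash
python3 -c "
from h import *
tcp()"
```

```text
t 4.3 tcp rf [-0.0701  0.0088] 0.193 yaw [ 1.800e+02 -3.000e-02  9.794e+01] F [ 0.1  0.  -0.5] w 0.034
```

Emit:
step_arm([
  {"dx":0,"dy":0,"dz":0.3,"rx":0,"ry":0,"rz":-0.005,"claw":0.64},
  {"dx":0,"dy":0,"dz":0.3,"rx":0,"ry":0,"rz":0,"claw":0.64},
  {"dx":0,"dy":0,"dz":0.25,"rx":0,"ry":0,"rz":0,"claw":0.64},
  {"dx":0,"dy":0,"dz":0.14,"rx":0,"ry":0,"rz":0,"claw":0.64},
  {"dx":0,"dy":0,"dz":0,"rx":0,"ry":0,"rz":0,"claw":0.64},
  {"dx":0.08,"dy":0,"dz":0,"rx":0,"ry":0,"rz":0,"claw":0.64},
  {"dx":0.08,"dy":0,"dz":0,"rx":0,"ry":0,"rz":0,"claw":0.64},
  {"dx":0.08,"dy":0,"dz":0,"rx":0,"ry":0,"rz":0,"claw":0.64},
  {"dx":0.08,"dy":0.01,"dz":0,"rx":0,"ry":0,"rz":0,"claw":0.64},
  {"dx":0.08,"dy":0.01,"dz":0,"rx":0,"ry":0,"rz":0,"claw":0.64},
])

```text
time_s: 5.3
ee_pos: [0.4495, 0.0636, 0.0945]
eef_rot: [3.141, 0.0, 1.72]
force: [-0.4, -0.5, 0.5]
grip_width: 0.0341
grip_force: 0.0
```

Emit:
step_arm([
  {"dx":0.08,"dy":0.02,"dz":0,"rx":0,"ry":0,"rz":0,"claw":0.64},
  {"dx":0.08,"dy":0.02,"dz":0,"rx":0,"ry":0,"rz":0,"claw":0.64},
  {"dx":0.08,"dy":0.02,"dz":0,"rx":0,"ry":0,"rz":0,"claw":0.64},
  {"dx":0.08,"dy":0.02,"dz":0,"rx":0,"ry":0,"rz":0,"claw":0.64},
  {"dx":0.08,"dy":0.02,"dz":0,"rx":0,"ry":0,"rz":0,"claw":0.64},
  {"dx":0.0,"dy":0,"dz":0,"rx":0,"ry":0,"rz":0,"claw":0.64},
])

```text
time_s: 5.9
ee_pos: [0.4534, 0.1046, 0.0941]
eef_rot: [-3.142, -0.0, 1.72]
force: [0.6, 0.3, -0.0]
grip_width: 0.0339
grip_force: 0.0
```

```bash
python3 -c "
from h import *
tcp()
c=viewer.camera('side'); save(c,'s1.png',(220,120,480,340),2.5)
for d in viewer.recognise('stray_roll_center',c)[:3]: print(d)
"
```

```text
t 5.9 tcp rf [-0.0595  0.0872] 0.0941 yaw [-180.     -0.     98.56] F [ 0.6  0.3 -0. ] w 0.0339
{'rect': [274.0, 188.3, 295.6, 204.7], 'score': 0.54}
```

View pics/s1.png

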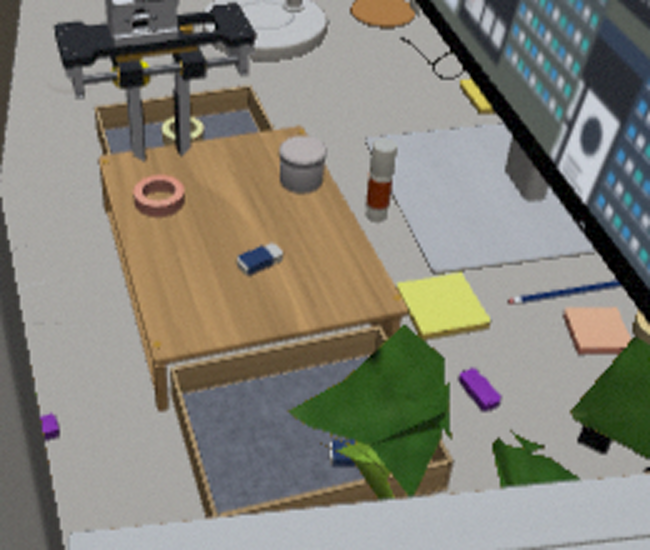

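The roll (160,195) hardly moved, and the fingertips (137,155) and (183,150) are already past it. I'll measure the actual tip height from depth.

```bash
python3 -c "
from h import *
c=viewer.camera('side'); Q,C=scan(c)
m=(abs(Q[:,0]+.06)<.05)&(Q[:,1]>.06)&(Q[:,1]<.12)&(Q[:,2]>.078)&(Q[:,2]<.16)
q=Q[m]; o=np.argsort(q[:,2])[:40]; print(q[o].round(3))
m=(np.hypot(Q[:,0]+.066,Q[:,1]-.055)<.045)&(Q[:,2]>.076)&(Q[:,2]<.09)&(C[:,0]-C[:,2]>30)
r=cv2.minAreaRect((Q[m][:,:2]*1000).astype(np.float32)); print(r)
"
```

```text
[[-0.073  0.067  0.079]
 [-0.075  0.071  0.079]
 [-0.067  0.069  0.079]
 [-0.056  0.062  0.079]
 [-0.071  0.065  0.079]
 [-0.084  0.061  0.079]
 [-0.078  0.067  0.079]
 [-0.07   0.069  0.079]
 [-0.06   0.066  0.08 ]
 [-0.063  0.067  0.08 ]
 [-0.072  0.069  0.08 ]
 [-0.058  0.065  0.08 ]
 [-0.084  0.062  0.081]
 [-0.067  0.07   0.081]
 [-0.081  0.065  0.081]
 [-0.065  0.069  0.081]
 [-0.062  0.068  0.082]
 [-0.078  0.067  0.083]
 [-0.07   0.069  0.083]
 [-0.056  0.061  0.083]
 [-0.083  0.064  0.083]
 [-0.067  0.071  0.083]
 [-0.058  0.065  0.083]
 [-0.091  0.061  0.083]
 [-0.065  0.079  0.084]
 [-0.06   0.065  0.084]
 [-0.076  0.077  0.084]
 [-0.075  0.068  0.084]
 [-0.051  0.07   0.084]
 [-0.072  0.067  0.084]
 [-0.081  0.065  0.084]
 [-0.064  0.069  0.084]
 [-0.069  0.07   0.085]
 [-0.068  0.074  0.085]
 [-0.053  0.062  0.085]
 [-0.068  0.078  0.085]
 [-0.072  0.071  0.085]
 [-0.085  0.07   0.085]
 [-0.077  0.068  0.085]
 [-0.063  0.077  0.085]]
((-69.28409576416016, 52.03395462036133), (51.26782989501953, 48.529541015625), 47.939048767089844)
```

```bash
python3 -c "
from h import *
c=viewer.camera('side'); Q,C=scan(c)
for y0 in(.03,.05,.07,.09,.11):
  for a,b in((-.1,-.075),(-.045,-.02)):
    q=Q[(Q[:,0]>a)&(Q[:,0]<b)&(Q[:,1]>y0)&(Q[:,1]<y0+.02)&(Q[:,2]>.089)&(Q[:,2]<.17)]
    if len(q): print(y0,a,len(q),'zmin',np.sort(q[:,2])[:4].round(3),q[:,:2].mean(0).round(3))
tcp()
"
```

```text
0.07 -0.1 117 zmin [0.107 0.109 0.11  0.111] [-0.084  0.077]
0.07 -0.045 119 zmin [0.106 0.108 0.11  0.11 ] [-0.039  0.078]
0.09 -0.1 4 zmin [0.141 0.146 0.148 0.153] [-0.089  0.093]
0.09 -0.045 4 zmin [0.108 0.112 0.115 0.121] [-0.043  0.091]
t 6.1 tcp rf [-0.0597  0.0862] 0.0941 yaw [-179.99    0.     98.5 ] F [ 0.3  0.  -0.6] w 0.0336
```

Emit:
step_arm([
  {"dx":-0.3,"dy":-0.04,"dz":0,"rx":0,"ry":0,"rz":0,"claw":0.64},
  {"dx":-0.3,"dy":-0.04,"dz":0,"rx":0,"ry":0,"rz":0,"claw":0.64},
  {"dx":-0.22,"dy":-0.02,"dz":0,"rx":0,"ry":0,"rz":0,"claw":0.64},
  {"dx":0,"dy":0,"dz":0.05,"rx":0,"ry":0,"rz":0,"claw":0.64},
  {"dx":0,"dy":0,"dz":0.05,"rx":0,"ry":0,"rz":0,"claw":0.64},
  {"dx":0,"dy":0,"dz":0,"rx":0,"ry":0,"rz":0,"claw":0.64},
])

```text
time_s: 6.7
ee_pos: [0.4551, 0.0217, 0.0833]
eef_rot: [-3.14, -0.0, 1.72]
force: [0.7, 0.6, 0.2]
grip_width: 0.0339
grip_force: 0.0
```

```bash
python3 -c "
from h import *
tcp(); print([a for a in dir(ctrl) if a[0]!='_'])
for n in('side','top'):
  Q,C=scan(viewer.camera(n))
  q=Q[(Q[:,0]>-.11)&(Q[:,0]<-.03)&(Q[:,1]>-.02)&(Q[:,1]<.025)&(Q[:,2]>.075)&(Q[:,2]<.17)]
  print(n,len(q),'zmin',np.sort(q[:,2])[:12].round(3),q[:,:2].mean(0).round(3))
"
```

```text
t 6.7 tcp rf [-0.0699  0.005 ] 0.0833 yaw [-1.7992e+02 -2.0000e-02  9.8530e+01] F [0.7 0.6 0.2] w 0.0339
['MotionError', 'tcp_to_tips']
side 332 zmin [0.082 0.094 0.094 0.096 0.097 0.097 0.097 0.098 0.098 0.099 0.099 0.099] [-0.071 -0.003]
top 0 zmin [] [nan nan]<string>:7: RuntimeWarning: Mean of empty slice.
  ret = um.true_divide(
```

Emit:
step_arm([
  {"dx":0,"dy":0,"dz":0.06,"rx":0,"ry":0,"rz":0,"claw":0.64},
  {"dx":0,"dy":0,"dz":0.06,"rx":0,"ry":0,"rz":0,"claw":0.64},
  {"dx":0,"dy":0,"dz":0.05,"rx":0,"ry":0,"rz":0,"claw":0.64},
  {"dx":0,"dy":0,"dz":0,"rx":0,"ry":0,"rz":0,"claw":0.64},
])

```text
time_s: 7.2
ee_pos: [0.4552, 0.0212, 0.0663]
eef_rot: [-3.14, -0.0, 1.719]
force: [0.5, -0.6, -0.0]
grip_width: 0.0338
grip_force: 0.0
```

```bash
python3 -c "
from h import *
tcp()
c=viewer.camera('side'); save(c,'s2.png',(240,150,400,270),4)
Q,C=scan(c)
q=Q[(Q[:,0]>-.11)&(Q[:,0]<-.03)&(Q[:,1]>-.02)&(Q[:,1]<.025)&(Q[:,2]>.074)&(Q[:,2]<.17)]
print(len(q),'zmin',np.sort(q[:,2])[:16].round(3),q[:,:2].mean(0).round(3))
"
```

```text
t 7.2 tcp rf [-0.0699  0.0045] 0.0663 yaw [-1.7992e+02 -2.0000e-02  9.8520e+01] F [ 0.5 -0.6 -0. ] w 0.0338
355 zmin [0.074 0.077 0.079 0.079 0.08  0.08  0.08  0.082 0.082 0.082 0.084 0.084
 0.085 0.085 0.085 0.085] [-0.07  -0.003]
```

View pics/s2.png

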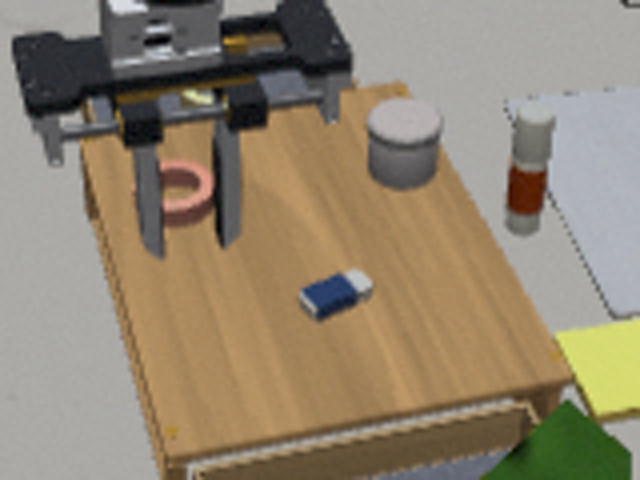

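The tips are now just above the board, at pixels (152,255) and (230,245), with the roll in front of them. Tip height is about TCP z + 0.011. Pushing.

Emit:
step_arm([
  {"dx":0.08,"dy":0,"dz":0,"rx":0,"ry":0,"rz":0,"claw":0.64},
  {"dx":0.08,"dy":0,"dz":0,"rx":0,"ry":0,"rz":0,"claw":0.64},
  {"dx":0.08,"dy":0,"dz":0,"rx":0,"ry":0,"rz":0,"claw":0.64},
  {"dx":0.08,"dy":0.01,"dz":0,"rx":0,"ry":0,"rz":0,"claw":0.64},
  {"dx":0.08,"dy":0.01,"dz":0,"rx":0,"ry":0,"rz":0,"claw":0.64},
  {"dx":0.08,"dy":0.02,"dz":0,"rx":0,"ry":0,"rz":0,"claw":0.64},
  {"dx":0.08,"dy":0.02,"dz":0,"rx":0,"ry":0,"rz":0,"claw":0.64},
  {"dx":0.08,"dy":0.02,"dz":0,"rx":0,"ry":0,"rz":0,"claw":0.64},
  {"dx":0.08,"dy":0.02,"dz":0,"rx":0,"ry":0,"rz":0,"claw":0.64},
  {"dx":0,"dy":0,"dz":0,"rx":0,"ry":0,"rz":0,"claw":0.64},
])

```text
time_s: 8.25
ee_pos: [0.4549, 0.0947, 0.0671]
eef_rot: [3.142, -0.0, 1.72]
force: [0.0, -0.6, -0.5]
grip_width: 0.0339
grip_force: 0.0
```

```bash
cat >> h.py <<'E'
def pink(n,z0=.0):
    Q,C=scan(viewer.camera(n))
    m=(C[:,0]-C[:,2]>25)&(C[:,0]-C[:,1]>25)&(abs(C[:,1]-C[:,2])<25)&(abs(Q[:,0])<.12)&(Q[:,1]>0)&(Q[:,1]<.35)&(Q[:,2]>z0)
    q=Q[m]; print(n,"pink",len(q), len(q) and (cv2.minAreaRect((q[:,:2]*1000).astype(np.float32)),np.percentile(q[:,2],[5,50,95]).round(3)))
E
python3 -c "
from h import *
tcp(); pink('side'); pink('top')"
```

```text
t 8.25 tcp rf [-0.0594  0.0772] 0.0671 yaw [ 1.800e+02 -1.000e-02  9.856e+01] F [ 0.  -0.6 -0.5] w 0.0339
side pink 150 (((-44.52007293701172, 157.9400177001953), (166.97879028320312, 30.734352111816406), 79.23609924316406), array([0.072, 0.082, 0.087]))
top pink 0 0
```

Emit:
step_arm([
  {"dx":0.08,"dy":0,"dz":0,"rx":0,"ry":0,"rz":0,"claw":0.64},
  {"dx":0.08,"dy":0,"dz":0,"rx":0,"ry":0,"rz":0,"claw":0.64},
  {"dx":0.08,"dy":0,"dz":0,"rx":0,"ry":0,"rz":0,"claw":0.64},
  {"dx":0.08,"dy":0,"dz":0,"rx":0,"ry":0,"rz":0,"claw":0.64},
  {"dx":0.08,"dy":0,"dz":0,"rx":0,"ry":0,"rz":0,"claw":0.64},
  {"dx":0.08,"dy":0,"dz":0,"rx":0,"ry":0,"rz":0,"claw":0.64},
  {"dx":0.08,"dy":0,"dz":0,"rx":0,"ry":0,"rz":0,"claw":0.64},
  {"dx":0.08,"dy":0,"dz":0,"rx":0,"ry":0,"rz":0,"claw":0.64},
  {"dx":0.08,"dy":0,"dz":0,"rx":0,"ry":0,"rz":0,"claw":0.64},
  {"dx":0,"dy":0,"dz":0,"rx":0,"ry":0,"rz":0,"claw":0.64},
])

```text
time_s: 9.35
ee_pos: [0.444, 0.1659, 0.0671]
eef_rot: [-3.142, -0.0, 1.72]
force: [-0.6, -0.4, 0.2]
grip_width: 0.0337
grip_force: 0.0
```

```bash
python3 -c "
from h import *
tcp(); pink('side')
c=viewer.camera('side');im=c['img'][120:220,230:360]
c2=viewer.camera('top');i2=c2['img'][150:270,210:340]
a=cv2.resize(im,(520,400),interpolation=2);b=cv2.resize(i2,(433,400),interpolation=2)[:,:280]
cv2.imwrite('pics/s3.png',np.hstack([a,b])[:,:,::-1])"
```

```text
t 9.35 tcp rf [-0.0598  0.1492] 0.0671 yaw [-1.800e+02 -1.000e-02  9.856e+01] F [-0.6 -0.4  0.2] w 0.0337
side pink 6 (((-68.44469451904297, 216.91404724121094), (17.862979888916016, 4.0810112953186035), 14.84128189086914), array([0.021, 0.021, 0.023]))
```

View pics/s3.png

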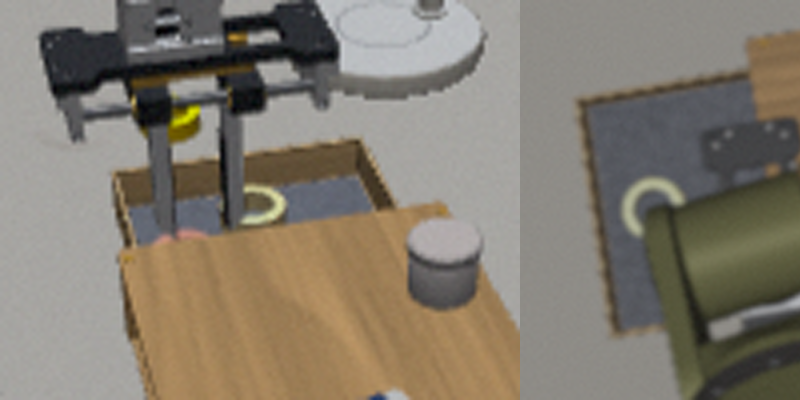

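The roll lies flat in the left tray (pink at 180,240 beside the pale one). Before lowering near the riser, I'll check how much clearance there is under the gripper body.

```bash
python3 -c "
from h import *
Q,C=scan(viewer.camera('side'))
for a in np.arange(-.17,.06,.01):
    q=Q[(Q[:,0]>a)&(Q[:,0]<a+.01)&(Q[:,1]>.1)&(Q[:,1]<.2)&(Q[:,2]>.08)&(Q[:,2]<.25)]
    if len(q): print(a.round(3),len(q),np.sort(q[:,2])[:3].round(3),q[np.argsort(q[:,2])[:3],1].round(3))
"
```

```text
-0.15 86 [0.178 0.181 0.184] [0.124 0.138 0.119]
-0.14 109 [0.177 0.178 0.181] [0.115 0.114 0.114]
-0.13 85 [0.188 0.188 0.189] [0.123 0.123 0.119]
-0.12 67 [0.187 0.188 0.188] [0.12 0.12 0.12]
-0.11 97 [0.182 0.183 0.185] [0.116 0.124 0.145]
-0.1 125 [0.173 0.179 0.18 ] [0.137 0.151 0.116]
-0.09 231 [0.081 0.083 0.084] [0.137 0.139 0.137]
-0.08 119 [0.082 0.086 0.09 ] [0.14  0.139 0.142]
-0.07 86 [0.188 0.189 0.189] [0.12  0.121 0.119]
-0.06 87 [0.187 0.187 0.188] [0.121 0.12  0.12 ]
-0.05 161 [0.081 0.081 0.084] [0.146 0.14  0.147]
-0.04 177 [0.083 0.084 0.084] [0.138 0.139 0.14 ]
-0.03 96 [0.18  0.182 0.183] [0.115 0.113 0.115]
-0.02 50 [0.188 0.19  0.19 ] [0.119 0.12  0.124]
-0.01 63 [0.188 0.188 0.189] [0.119 0.119 0.12 ]
0.0 81 [0.185 0.188 0.189] [0.124 0.118 0.12 ]
0.01 124 [0.176 0.176 0.177] [0.116 0.116 0.116]
0.02 62 [0.182 0.184 0.194] [0.115 0.115 0.114]
```

Emit:
step_arm([
  {"dx":0.3,"dy":0.1,"dz":0,"rx":0,"ry":0,"rz":0,"claw":0.64},
  {"dx":0.3,"dy":0.1,"dz":0,"rx":0,"ry":0,"rz":0,"claw":0.64},
  {"dx":0.3,"dy":0.1,"dz":0,"rx":0,"ry":0,"rz":0,"claw":0.64},
  {"dx":0.3,"dy":0.1,"dz":0,"rx":0,"ry":0,"rz":0,"claw":0.64},
  {"dx":0.3,"dy":0.1,"dz":0,"rx":0,"ry":0,"rz":0,"claw":0.64},
  {"dx":0.3,"dy":0.1,"dz":0,"rx":0,"ry":0,"rz":0,"claw":0.64},
  {"dx":0,"dy":0,"dz":0,"rx":0,"ry":0,"rz":0,"claw":0.64},
])

```text
time_s: 10.25
ee_pos: [0.477, 0.3544, 0.0669]
eef_rot: [3.141, -0.001, 1.721]
force: [0.8, -1.3, -0.1]
grip_width: 0.0341
grip_force: 0.0
```

Emit:
step_arm([
  {"dx":0,"dy":0,"dz":0.25,"rx":0,"ry":0,"rz":0,"claw":0.64},
  {"dx":0,"dy":0,"dz":0.25,"rx":0,"ry":0,"rz":0,"claw":0.64},
  {"dx":0,"dy":0,"dz":0.1,"rx":0,"ry":0,"rz":0,"claw":0.64},
  {"dx":0,"dy":0,"dz":0,"rx":0,"ry":0,"rz":0,"claw":0.64},
  {"dx":-0.14,"dy":0,"dz":0,"rx":0,"ry":0,"rz":0,"claw":0.64},
  {"dx":-0.1,"dy":0,"dz":0,"rx":0,"ry":0,"rz":0,"claw":0.64},
  {"dx":-0.1,"dy":0,"dz":0,"rx":0,"ry":0,"rz":0,"claw":0.64},
  {"dx":-0.1,"dy":0,"dz":0,"rx":0,"ry":0,"rz":0,"claw":0.64},
  {"dx":-0.1,"dy":0,"dz":0,"rx":0,"ry":0,"rz":0,"claw":0.64},
  {"dx":-0.1,"dy":0,"dz":0,"rx":0,"ry":0,"rz":0,"claw":0.64},
])

```text
time_s: 11.25
ee_pos: [0.4866, 0.2878, 0.0074]
eef_rot: [3.141, -0.0, 1.719]
force: [0.5, 1.3, 0.4]
grip_width: 0.034
grip_force: 0.8
```

Emit:
step_arm([
  {"dx":-0.1,"dy":0,"dz":0,"rx":0,"ry":0,"rz":0,"claw":0.64},
  {"dx":-0.1,"dy":0,"dz":0,"rx":0,"ry":0,"rz":0,"claw":0.64},
  {"dx":-0.1,"dy":0,"dz":0,"rx":0,"ry":0,"rz":0,"claw":0.64},
  {"dx":-0.1,"dy":0,"dz":0,"rx":0,"ry":0,"rz":0,"claw":0.64},
  {"dx":-0.1,"dy":0,"dz":0,"rx":0,"ry":0,"rz":0,"claw":0.64},
  {"dx":-0.1,"dy":0,"dz":0,"rx":0,"ry":0,"rz":0,"claw":0.64},
  {"dx":-0.1,"dy":0,"dz":0,"rx":0,"ry":0,"rz":0,"claw":0.64},
  {"dx":-0.1,"dy":0,"dz":0,"rx":0,"ry":0,"rz":0,"claw":0.64},
  {"dx":-0.04,"dy":0,"dz":0,"rx":0,"ry":0,"rz":0,"claw":0.64},
  {"dx":0,"dy":0,"dz":0,"rx":0,"ry":0,"rz":0,"claw":0.64},
])

```text
time_s: 12.25
ee_pos: [0.4988, 0.2049, 0.0071]
eef_rot: [-3.141, 0.0, 1.719]
force: [0.2, 0.6, -0.8]
grip_width: 0.0337
grip_force: 0.0
```

```bash
cat >> h.py <<'E'
def tray(n,s):
    Q,C=scan(viewer.camera(n))
    q=Q[(abs(Q[:,0])<.1)&(s*Q[:,1]>.152)&(s*Q[:,1]<.33)&(Q[:,2]>.034)&(Q[:,2]<.048)]; print(n,"tray",s,len(q),len(q) and np.percentile(s*q[:,1],[50,90,98]).round(4))
E
python3 -c "
from h import *
tcp(); tray('side',1); tray('top',1)"
```

```text
t 12.25 tcp rf [1.000e-04 1.798e-01] 0.0071 yaw [-1.7998e+02  1.0000e-02  9.8470e+01] F [ 0.2  0.6 -0.8] w 0.0337
side tray 1 0 0
top tray 1 0 0
```

Emit:
step_arm([
  {"dx":-0.03,"dy":0,"dz":0,"rx":0,"ry":0,"rz":0,"claw":0.64},
  {"dx":-0.03,"dy":0,"dz":0,"rx":0,"ry":0,"rz":0,"claw":0.64},
  {"dx":0,"dy":0,"dz":0,"rx":0,"ry":0,"rz":0,"claw":0.64},
])

```text
time_s: 12.65
ee_pos: [0.4997, 0.1995, 0.0071]
eef_rot: [-3.141, 0.0, 1.719]
force: [0.3, 0.3, 0.2]
grip_width: 0.0339
grip_force: 0.0
```

Emit:
step_arm([
  {"dx":-0.02,"dy":0,"dz":0,"rx":0,"ry":0,"rz":0,"claw":0.64},
  {"dx":0,"dy":0,"dz":0,"rx":0,"ry":0,"rz":0,"claw":0.64},
])

```text
time_s: 12.85
ee_pos: [0.4997, 0.1993, 0.0072]
eef_rot: [3.141, -0.003, 1.719]
force: [-2.3, 15.4, -2.4]
grip_width: 0.0339
grip_force: 7.4
```

Emit:
step_arm([
  {"dx":-0.02,"dy":0,"dz":0,"rx":0,"ry":0,"rz":0,"claw":0.64},
  {"dx":0,"dy":0,"dz":0,"rx":0,"ry":0,"rz":0,"claw":0.64},
])

```text
time_s: 13.05
ee_pos: [0.4997, 0.1992, 0.0072]
eef_rot: [3.141, -0.005, 1.719]
force: [-3.8, 30.4, -4.5]
grip_width: 0.0338
grip_force: 15.2
```

The left tray is home: the push met a hard stop. Moving to the eraser.

Emit:
step_arm([
  {"dx":0.24,"dy":0,"dz":0,"rx":0,"ry":0,"rz":0,"claw":0.64},
  {"dx":0,"dy":0,"dz":-0.4,"rx":0,"ry":0,"rz":0,"claw":0.7},
  {"dx":0,"dy":0,"dz":-0.45,"rx":0,"ry":0,"rz":0,"claw":0.7},
  {"dx":-0.3,"dy":0,"dz":0,"rx":0,"ry":0,"rz":0,"claw":0.7},
  {"dx":-0.4,"dy":0,"dz":0,"rx":0,"ry":0,"rz":0,"claw":0.7},
  {"dx":-0.4,"dy":0,"dz":0,"rx":0,"ry":0,"rz":0,"claw":0.7},
  {"dx":-0.4,"dy":0,"dz":0,"rx":0,"ry":0,"rz":0,"claw":0.7},
  {"dx":-0.4,"dy":0,"dz":0,"rx":0,"ry":0,"rz":0,"claw":0.7},
  {"dx":-0.2,"dy":0,"dz":0,"rx":0,"ry":0,"rz":0,"claw":0.7},
  {"dx":0,"dy":0,"dz":0,"rx":0,"ry":0,"rz":0,"claw":0.7},
])

```text
time_s: 14.05
ee_pos: [0.528, 0.0095, 0.0921]
eef_rot: [3.142, 0.0, 1.716]
force: [0.4, -0.3, 0.1]
grip_width: 0.028
grip_force: 0.0
```

```bash
python3 -c "
from h import *
tcp(); tray('side',1)
c=viewer.camera('side'); save(c,'s4.png',(230,130,390,250),4)
Q,C=scan(c)
q=Q[(abs(Q[:,0])<.04)&(abs(Q[:,1]+.062)<.035)&(Q[:,2]>.077)&(Q[:,2]<.09)]
print(len(q),cv2.minAreaRect((q[:,:2]*1000).astype(np.float32)))
"
```

```text
t 14.05 tcp rf [ 0.0004 -0.0177] 0.0921 yaw [1.800e+02 2.000e-02 9.834e+01] F [ 0.4 -0.3  0.1] w 0.028
side tray 1 0 0
122 ((0.9713993072509766, -61.88561248779297), (42.51250457763672, 19.070016860961914), 13.682883262634277)
```

View pics/s4.png

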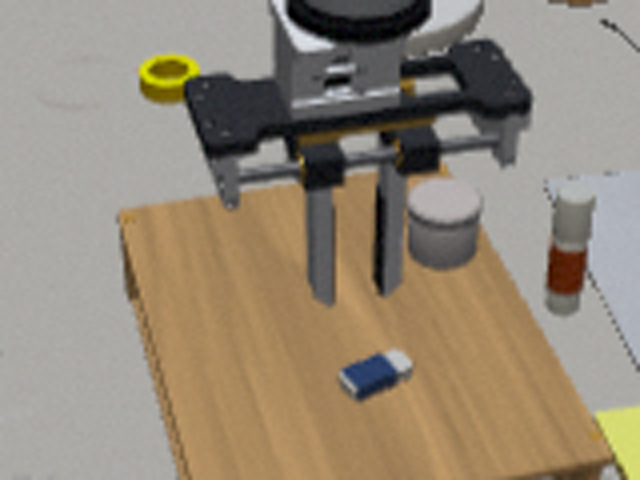

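Emit:
step_arm([
  {"dx":0,"dy":0,"dz":0.2,"rx":0,"ry":0,"rz":0,"claw":0.7},
  {"dx":0,"dy":0,"dz":0.065,"rx":0,"ry":0,"rz":0,"claw":0.7},
  {"dx":0,"dy":0,"dz":0,"rx":0,"ry":0,"rz":0,"claw":0.7},
  {"dx":-0.08,"dy":0,"dz":0,"rx":0,"ry":0,"rz":0,"claw":0.7},
  {"dx":-0.06,"dy":0,"dz":0,"rx":0,"ry":0,"rz":0,"claw":0.7},
  {"dx":-0.06,"dy":0,"dz":0,"rx":0,"ry":0,"rz":0,"claw":0.7},
  {"dx":-0.06,"dy":0,"dz":0,"rx":0,"ry":0,"rz":0,"claw":0.7},
  {"dx":-0.06,"dy":0,"dz":0,"rx":0,"ry":0,"rz":0,"claw":0.7},
  {"dx":-0.06,"dy":0,"dz":0,"rx":0,"ry":0,"rz":0,"claw":0.7},
  {"dx":-0.06,"dy":0,"dz":0,"rx":0,"ry":0,"rz":0,"claw":0.7},
])

```text
time_s: 15.15
ee_pos: [0.5344, -0.0323, 0.0657]
eef_rot: [-3.142, -0.0, 1.719]
force: [-0.2, -0.4, 0.4]
grip_width: 0.028
grip_force: 0.1
```

```bash
python3 -c "
from h import *
tcp()
Q,C=scan(viewer.camera('side'))
q=Q[(abs(Q[:,0])<.05)&(Q[:,1]>-.16)&(Q[:,1]<-.02)&(Q[:,2]>.077)&(Q[:,2]<.087)&(Q[:,1]<rf(telemetry.get_obs()['ee_pos'])[1]-.011)]
print(len(q),cv2.minAreaRect((q[:,:2]*1000).astype(np.float32)))
"
```

```text
t 15.15 tcp rf [ 0.0006 -0.0601] 0.0657 yaw [-180.    -0.    98.5] F [-0.2 -0.4  0.4] w 0.028
121 ((-1.96881103515625, -81.63876342773438), (19.654285430908203, 41.94788360595703), 89.60138702392578)
```

Pushing works: the eraser sits square against the fingers. Continuing.

Emit:
step_arm([
  {"dx":-0.09,"dy":0,"dz":0,"rx":0,"ry":0,"rz":0,"claw":0.7},
  {"dx":-0.1,"dy":0,"dz":0,"rx":0,"ry":0,"rz":0,"claw":0.7},
  {"dx":-0.1,"dy":0,"dz":0,"rx":0,"ry":0,"rz":0,"claw":0.7},
  {"dx":-0.1,"dy":0,"dz":0,"rx":0,"ry":0,"rz":0,"claw":0.7},
  {"dx":-0.1,"dy":0,"dz":0,"rx":0,"ry":0,"rz":0,"claw":0.7},
  {"dx":-0.1,"dy":0,"dz":0,"rx":0,"ry":0,"rz":0,"claw":0.7},
  {"dx":-0.1,"dy":0,"dz":0,"rx":0,"ry":0,"rz":0,"claw":0.7},
  {"dx":-0.1,"dy":0,"dz":0,"rx":0,"ry":0,"rz":0,"claw":0.7},
  {"dx":-0.1,"dy":0,"dz":0,"rx":0,"ry":0,"rz":0,"claw":0.7},
  {"dx":-0.03,"dy":0,"dz":0,"rx":0,"ry":0,"rz":0,"claw":0.7},
])

```text
time_s: 16.2
ee_pos: [0.5481, -0.1239, 0.0656]
eef_rot: [3.142, 0.0, 1.719]
force: [0.6, -0.7, -0.4]
grip_width: 0.0281
grip_force: 0.0
```

Emit:
step_arm([
  {"dx":0,"dy":0,"dz":0,"rx":0,"ry":0,"rz":0,"claw":0.7},
  {"dx":0,"dy":0,"dz":-0.15,"rx":0,"ry":0,"rz":0,"claw":0.7},
  {"dx":-0.4,"dy":0,"dz":0,"rx":0,"ry":0,"rz":0,"claw":0.64},
  {"dx":-0.4,"dy":0,"dz":0,"rx":0,"ry":0,"rz":0,"claw":0.64},
  {"dx":-0.4,"dy":0,"dz":0,"rx":0,"ry":0,"rz":0,"claw":0.64},
  {"dx":-0.4,"dy":0,"dz":0,"rx":0,"ry":0,"rz":0,"claw":0.64},
  {"dx":-0.1,"dy":0,"dz":0,"rx":0,"ry":0,"rz":0,"claw":0.64},
  {"dx":0,"dy":0,"dz":0,"rx":0,"ry":0,"rz":0,"claw":0.64},
])

```text
time_s: 17.0
ee_pos: [0.5729, -0.2915, 0.0802]
eef_rot: [-3.141, -0.0, 1.718]
force: [0.2, -0.1, 0.3]
grip_width: 0.0338
grip_force: 0.0
```

```bash
python3 -c "
from h import *
tcp()
c=viewer.camera('side');im=c['img'][140:340,240:420]
c2=viewer.camera('top');i2=c2['img'][130:240,340:470]
a=cv2.resize(im,(450,500),interpolation=2);b=cv2.resize(i2,(340,288),interpolation=2)
o=np.zeros((500,790,3),np.uint8);o[:,:450]=a;o[:288,450:]=b
cv2.imwrite('pics/s5.png',o[:,:,::-1])"
```

```text
t 17.0 tcp rf [ 0.0008 -0.3221] 0.0802 yaw [-1.7998e+02 -2.0000e-02  9.8430e+01] F [ 0.2 -0.1  0.3] w 0.0338
```

View pics/s5.png

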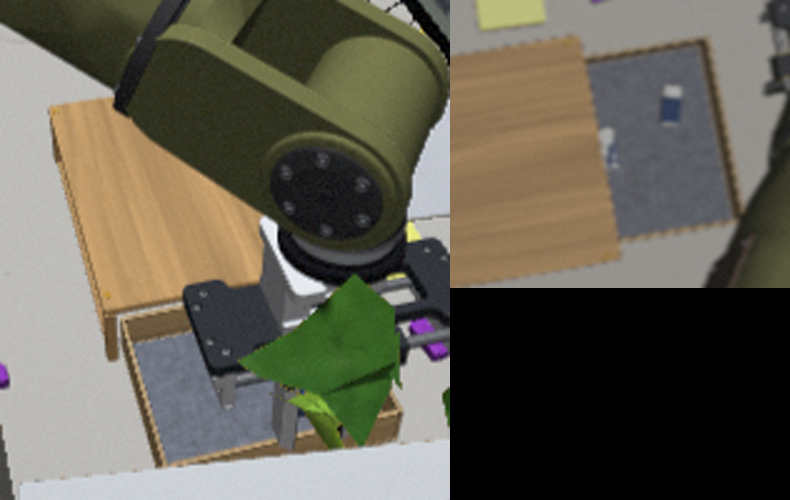

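The eraser is off the board, at the inner end of the right tray (right panel 607,148), partly under the edge. Checking its height.

```bash
python3 -c "
from h import *
c=viewer.camera('top');Q,C=scan(c)
q=(Q[:,0]>-.04)&(Q[:,0]<.05)&(Q[:,1]>-.185)&(Q[:,1]<-.148)&(Q[:,2]<.066)
b=q&((C[:,2]-C[:,0]>15)|(C.sum(1)>330))
print(np.c_[Q[b].round(3),C[b]][:40]); tray('top',-1)
for d in viewer.recognise('stray_eraser_center',c): print(d)"
```

```text
[[ 4.70e-02 -1.64e-01  3.00e-03  1.23e+02  1.10e+02  1.02e+02]
 [ 2.50e-02 -1.70e-01  9.00e-03  1.12e+02  1.12e+02  1.16e+02]
 [ 2.50e-02 -1.73e-01  8.00e-03  1.14e+02  1.17e+02  1.20e+02]
 [ 2.40e-02 -1.62e-01  7.00e-03  1.32e+02  1.13e+02  9.60e+01]
 [ 2.30e-02 -1.64e-01  1.20e-02  1.25e+02  1.21e+02  1.18e+02]
 [ 2.20e-02 -1.66e-01  1.60e-02  1.33e+02  1.35e+02  1.35e+02]
 [ 2.10e-02 -1.68e-01  1.70e-02  1.48e+02  1.47e+02  1.49e+02]
 [ 2.10e-02 -1.71e-01  1.70e-02  1.53e+02  1.52e+02  1.53e+02]
 [ 2.10e-02 -1.74e-01  1.50e-02  1.39e+02  1.40e+02  1.42e+02]
 [ 2.10e-02 -1.77e-01  1.00e-02  1.16e+02  1.16e+02  1.21e+02]
 [ 2.00e-02 -1.62e-01  1.70e-02  1.51e+02  1.45e+02  1.37e+02]
 [ 1.90e-02 -1.65e-01  1.50e-02  1.58e+02  1.58e+02  1.55e+02]
 [ 1.90e-02 -1.68e-01  1.60e-02  1.63e+02  1.64e+02  1.62e+02]
 [ 1.80e-02 -1.70e-01  1.90e-02  1.65e+02  1.67e+02  1.66e+02]
 [ 1.80e-02 -1.73e-01  1.60e-02  1.56e+02  1.57e+02  1.57e+02]
 [ 1.80e-02 -1.78e-01  5.00e-03  1.27e+02  1.28e+02  1.31e+02]
 [ 1.70e-02 -1.61e-01  1.80e-02  1.61e+02  1.53e+02  1.45e+02]
 [ 1.70e-02 -1.64e-01  1.70e-
[... 813 characters left out ...]
1.50e-02  1.64e+02  1.65e+02  1.63e+02]
 [ 1.00e-02 -1.69e-01  1.70e-02  1.64e+02  1.65e+02  1.62e+02]
 [ 1.00e-02 -1.72e-01  1.60e-02  1.53e+02  1.53e+02  1.53e+02]
 [ 9.00e-03 -1.74e-01  1.80e-02  1.21e+02  1.24e+02  1.28e+02]
 [ 9.00e-03 -1.60e-01  1.70e-02  1.38e+02  1.28e+02  1.17e+02]
 [ 8.00e-03 -1.62e-01  2.20e-02  1.53e+02  1.51e+02  1.47e+02]
 [ 8.00e-03 -1.65e-01  2.00e-02  1.61e+02  1.63e+02  1.59e+02]
 [ 8.00e-03 -1.69e-01  1.50e-02  1.58e+02  1.59e+02  1.59e+02]
 [ 7.00e-03 -1.71e-01  1.50e-02  1.36e+02  1.39e+02  1.42e+02]
 [ 6.00e-03 -1.73e-01  2.10e-02  1.05e+02  1.11e+02  1.21e+02]]
top tray -1 286 [0.2764 0.286  0.2872]
{'rect': [392.5, 121.4, 409.2, 131.6], 'score': 0.55}
```

The eraser lies flat on the tray floor. Closing the right tray.

Emit:
step_arm([
  {"dx":0,"dy":0,"dz":0.3,"rx":0,"ry":0,"rz":0,"claw":0.64},
  {"dx":0,"dy":0,"dz":0.3,"rx":0,"ry":0,"rz":0,"claw":0.64},
  {"dx":0,"dy":0,"dz":0.13,"rx":0,"ry":0,"rz":0,"claw":0.64},
  {"dx":0,"dy":0,"dz":0,"rx":0,"ry":0,"rz":0,"claw":0.64},
  {"dx":0.14,"dy":0,"dz":0,"rx":0,"ry":0,"rz":0,"claw":0.64},
  {"dx":0.1,"dy":0,"dz":0,"rx":0,"ry":0,"rz":0,"claw":0.64},
  {"dx":0.1,"dy":0,"dz":0,"rx":0,"ry":0,"rz":0,"claw":0.64},
  {"dx":0.1,"dy":0,"dz":0,"rx":0,"ry":0,"rz":0,"claw":0.64},
  {"dx":0.1,"dy":0,"dz":0,"rx":0,"ry":0,"rz":0,"claw":0.64},
  {"dx":0.1,"dy":0,"dz":0,"rx":0,"ry":0,"rz":0,"claw":0.64},
])

```text
time_s: 18.25
ee_pos: [0.5637, -0.2268, 0.008]
eef_rot: [3.141, 0.0, 1.719]
force: [0.6, -1.3, 0.9]
grip_width: 0.0338
grip_force: 0.8
```

Emit:
step_arm([
  {"dx":0.1,"dy":0,"dz":0,"rx":0,"ry":0,"rz":0,"claw":0.64},
  {"dx":0.1,"dy":0,"dz":0,"rx":0,"ry":0,"rz":0,"claw":0.64},
  {"dx":0.1,"dy":0,"dz":0,"rx":0,"ry":0,"rz":0,"claw":0.64},
  {"dx":0.1,"dy":0,"dz":0,"rx":0,"ry":0,"rz":0,"claw":0.64},
  {"dx":0.1,"dy":0,"dz":0,"rx":0,"ry":0,"rz":0,"claw":0.64},
  {"dx":0.1,"dy":0,"dz":0,"rx":0,"ry":0,"rz":0,"claw":0.64},
  {"dx":0.1,"dy":0,"dz":0,"rx":0,"ry":0,"rz":0,"claw":0.64},
  {"dx":0.05,"dy":0,"dz":0,"rx":0,"ry":0,"rz":0,"claw":0.64},
  {"dx":0,"dy":0,"dz":0,"rx":0,"ry":0,"rz":0,"claw":0.64},
])

```text
time_s: 19.15
ee_pos: [0.5523, -0.1526, 0.0075]
eef_rot: [-3.141, -0.0, 1.72]
force: [-0.8, -0.1, 0.4]
grip_width: 0.0337
grip_force: 0.0
```

```bash
python3 -c "
from h import *
tcp()"
```

```text
t 19.15 tcp rf [ 0.0008 -0.1817] 0.0075 yaw [-1.7997e+02 -3.0000e-02  9.8560e+01] F [-0.8 -0.1  0.4] w 0.0337
```

Emit:
step_arm([
  {"dx":0.03,"dy":0,"dz":0,"rx":0,"ry":0,"rz":0,"claw":0.64},
  {"dx":0.03,"dy":0,"dz":0,"rx":0,"ry":0,"rz":0,"claw":0.64},
  {"dx":0,"dy":0,"dz":0,"rx":0,"ry":0,"rz":0,"claw":0.64},
])

```text
time_s: 19.45
ee_pos: [0.5516, -0.1473, 0.0076]
eef_rot: [-3.141, -0.0, 1.719]
force: [0.4, -0.8, 0.1]
grip_width: 0.0337
grip_force: 0.0
```

Emit:
step_arm([
  {"dx":0.02,"dy":0,"dz":0,"rx":0,"ry":0,"rz":0,"claw":0.64},
  {"dx":0,"dy":0,"dz":0,"rx":0,"ry":0,"rz":0,"claw":0.64},
])

```text
time_s: 19.65
ee_pos: [0.5513, -0.1458, 0.0076]
eef_rot: [3.142, 0.001, 1.719]
force: [0.7, -3.6, -1.4]
grip_width: 0.0339
grip_force: 1.7
```

Emit:
step_arm([
  {"dx":0.02,"dy":0,"dz":0,"rx":0,"ry":0,"rz":0,"claw":0.64},
  {"dx":0,"dy":0,"dz":0,"rx":0,"ry":0,"rz":0,"claw":0.64},
])

```text
time_s: 19.85
ee_pos: [0.5513, -0.1457, 0.0077]
eef_rot: [3.141, 0.004, 1.719]
force: [2.1, -17.6, -5.4]
grip_width: 0.0344
grip_force: 8.8
```

Hard stop again, so the right tray is home too. Backing off, lifting clear and taking a final look.

Emit:
step_arm([
  {"dx":-0.2,"dy":0,"dz":0,"rx":0,"ry":0,"rz":0,"claw":0.64},
  {"dx":-0.4,"dy":0,"dz":0,"rx":0,"ry":0,"rz":0,"claw":0.64},
  {"dx":0,"dy":0,"dz":-0.4,"rx":0,"ry":0,"rz":0,"claw":0.64},
  {"dx":0,"dy":0,"dz":-0.4,"rx":0,"ry":0,"rz":0,"claw":0.64},
  {"dx":-0.3,"dy":-0.2,"dz":-0.4,"rx":0,"ry":0,"rz":0,"claw":0.64},
  {"dx":-0.3,"dy":-0.3,"dz":-0.2,"rx":0,"ry":0,"rz":0,"claw":0.64},
  {"dx":-0.3,"dy":-0.3,"dz":0,"rx":0,"ry":0,"rz":0,"claw":0.64},
  {"dx":-0.3,"dy":-0.3,"dz":0,"rx":0,"ry":0,"rz":0,"claw":0.64},
  {"dx":-0.3,"dy":-0.3,"dz":0,"rx":0,"ry":0,"rz":0,"claw":0.64},
  {"dx":0,"dy":0,"dz":0,"rx":0,"ry":0,"rz":0,"claw":0.64},
])

```text
time_s: 20.85
ee_pos: [0.4421, -0.3727, 0.1448]
eef_rot: [-3.141, 0.0, 1.715]
force: [0.6, 0.1, 0.0]
grip_width: 0.034
grip_force: 0.0
```

```bash
python3 -c "
from h import *
tcp(); c=viewer.camera('top'); save(c,'end.png',(180,100,470,270),2.7)
Q,C=scan(c)
for s in(1,-1):
    q=Q[(abs(Q[:,0])<.09)&(s*Q[:,1]>.152)&(s*Q[:,1]<.2)&(Q[:,2]>.025)&(Q[:,2]<.05)]; print(s,len(q),len(q) and np.percentile(s*q[:,1],[10,50,90]))"
```

```text
t 20.85 tcp rf [-0.1404 -0.3833] 0.1448 yaw [-179.98    0.     98.26] F [0.6 0.1 0. ] w 0.034
1 121 [0.16147309 0.16296932 0.16490188]
-1 167 [0.16007571 0.16109835 0.16360939]
```

View pics/end.png

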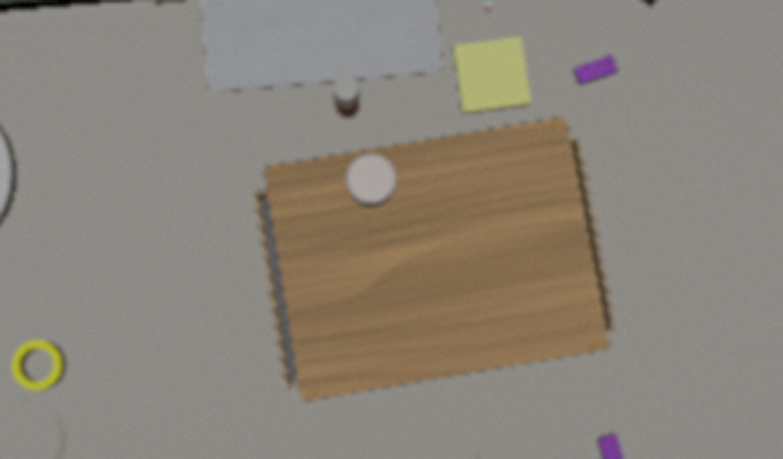

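Both trays are shut, with their end walls at (275,290) and (590,235). The pot, glue stick, pad and look-alikes are where they were.

```bash
python3 -c "
from h import *
print(hand_in())"
```

```text
the job is handed in; nothing more can be done
None
```

The tape roll is in the left tray and the eraser in the right, both trays were pushed home to a hard stop, nothing else was moved, and the job was handed in at about 21 s of the 61 s allowed.

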